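# Set the ratchet work rest to its fourth click and lock it

### The job

Raise the work rest's column past the clicking pawl and stop after exactly four clicks, then let it down gently until the pawl carries it (no dropping it, no ramming it down). Then swing the lock lever on the rest's front fully across to its other stop and leave the rest like that, disturbing nothing else on the bench.

Things in the scene. Friction and masses are not known exactly. Their poses are not given: they have to be found in the camera images.
- stand: Ratchet work rest, bolted to the bench: grey box housing 80 x 70 mm, top 150 mm above the bench, on a steel foot plate 150 x 130 x 8 mm. Origin: on the bench under the column's axis. x points away from the lock lever (which is on the -x side, the front), y runs along the wooden bar, z up.
- bar (a point): Centre of the wooden bar that heads the square steel column (a T): 30 mm wide (stand's x), 30 high, 100 long (stand's y) between two end stops 10 mm thick that rise 15 mm above its top. Column down: 190 mm above the bench, the bar's underside 25 mm above the housing. Pinch it across its 30 mm width from above and lift. Axes as the stand's.
- column (a joint): Lift of column and bar, m: 0 at the start (down on its foot), at most 0.12. Moves straight up and down only; weighs 0.4 to 0.6 kg, guide friction 1.5 N. Only the pawl holds it up: let go, it falls to the last tooth passed, up to 12 mm lower; falling faster than 0.25 m/s counts as dropped. It cannot be lowered past a tooth once clicked, so a click too many cannot be undone.
- lock (a joint): Angle of the lock lever, rad: 0 to 0.2 at the start (open), 1.75 at its other stop (locked). It turns in the level plane about an upright pin, counter-clockwise seen from above as it grows, with about 2 N of friction at the knob; it stays where it is left.
- lock_pivot (a point): Point on the lock lever's pin axis, 60 mm in front (-x) of the stand's origin, 129 mm above the bench, at mid-height of the knob.
- lock_knob (a point): Middle of the upright black knob at the lever's end: 18 mm across, 40 mm high (109 to 149 mm above the bench), 75 mm from the pin. Seen from the pin at joint value 0 it lies 50 degrees from the stand's -x direction towards +y, at 1.75 it lies 50 degrees from -x towards -y. Push it sideways from its +y side.
- block_a: Bystander: block of glued coloured sheets, 120 x 70 x 60 mm, origin under its centre.
- block_b: Bystander: small block of glued coloured sheets, 70 x 60 x 45 mm, origin under its centre, behind the rest.
- brush: Bystander: hand brush lying on the bench.
- screwdriver: Bystander: screwdriver lying on the bench beside the rest.
- drum_sleeve: Bystander: cardboard ring 64 mm across, 50 mm high, origin under its centre, behind the rest.
- tin: Bystander: open steel tin, 70 mm across, 80 mm high, origin under its centre.
- sand_block: Bystander: cork sanding block 100 x 60 x 30 mm beside the rest, origin under its centre.
- rack (a point): Root of the top one of seven teeth on the column's back (+x side), 96 mm above the bench when down, pitch 12 mm; rises with the column. A sprung pawl hidden in the housing rides over each tooth: the lifting force climbs by about 6 to 8 N for some 5 mm of lift, then falls back within 1 to 3 mm as the pawl snaps under the tooth: one click. More than 30 N on the pawl harms it.
- tooth4 (a point): Underside of the fourth tooth from the top, which must finally rest on the pawl, as it does after four clicks; 36 mm below the top tooth. The pawl is clamped inside the housing at an unmeasured height: the first click comes after anything from 12 to 51 mm of lift, the next ones 12 mm apart.
Mind the look-alikes: they are no part of the job. Leave any purple or turquoise look-alike of the stand alone.

How it is judged:
By the outcome, as a careful person would: the job done as asked, in the order asked, and still so for the second after the job is handed in, with the robot touching nothing.
It also fails if it takes over 72 s, if anything falls off the work surface, if the arm or the gripper's body presses on something with over 40 N, if the wrist force passes 120 N, or if a joint passes its speed limit or range.

### The arm

A 7-joint arm with a two-finger parallel gripper is mounted at the origin on the work surface. World frame = base frame: x ahead of the robot, y to its left, z up, the work surface at z = 0. Lengths are in m, angles in rad, forces in N, time in s.
With the tool pointing down it reaches from about 0.4 to 0.85 m from the base axis. Payload 10.4 kg.
Tool frame: the origin (TCP) lies on the centre line of the jaws, within the pads' length; the fingertips stand r.finger_overhang ahead of it and the grasp point (between the pads) lies 5 mm behind it (r.finger_overhang is the distance from the TCP to the fingertips, in m); z points along the fingers, y is the line along which they close (so a half turn about z gives the same grasp; the last joint's range is limited). The gripper opens to 87 mm and grips with 3 to 60 N. Pads are 19 mm wide; open, the fingers measure 117 mm over their backs; the gripper's body (75 mm by 190 mm) begins 51 mm behind the grasp point.
Start: joints at [-1.218, 0.332, -0.065, 1.46, 0.022, 1.35, -0.088], TCP at [0.229, 0.581, 0.237] pointing down, gripper open.
Joint ranges: [-2.6, 2.6], [-0.5, 2.12], [-1.47, 1.34], [0.16, 2.42], [-1.27, 4.41], [0.06, 2.06], [-2.6, 2.6]. Speed limits (rad/s): [2.22, 2.22, 2.79, 2.79, 3.14, 3.14, 3.14].

### API

Orientations are given as a unit quaternion [x, y, z, w].
In Python, from bench import read_state, viewer, r gives the robot as it stands.
- The arm moves only by the tool carry_out, never from a script. Its argument "moves" is a list of rows, each a list of 6 numbers: the shift along the tool's x, y, z in units of 40 mm (1.0 is 40 mm), then the turn, a rotation vector about the tool's x, y, z in units of 8 degrees (1.0 is 8 degrees). A call has 1 to 20 rows; each row shifts and turns the commanded pose from where the row before left it, along the tool's axes as they then stand; what a row does not reach is not made up. A row lasts 1/8 s, in which the tool goes at most 62.5 mm and 10.7 degrees, less where a joint would pass 70% of its speed; a pose out of reach is approached as far as the arm can. A call is refused whole if a number of a shift passes 1 or a number of a turn 1, either way. A call with a gripper value outside its range is refused whole. "fingers" is the finger opening in mm, from 0 to 87, set as the call begins (left out, the last holds). The fingers move at their own pace and stop on an object; "force" is the grip in N (left out, the last holds). Time passes only in rows, so rows that do not move let the fingers close. It gives the time, the measured TCP pose, the force, the opening and the grip force at its end, in the units of the state.
- read_state(): the state, without advancing time (a new reading comes with each control period).
- viewer.camera(name): name is "scene" or "top" or "wrist"; returns a dict with "pixels" (420x560x3 uint8, red, green, blue), "range_z" (420x560 float32, m along the optical axis (not along the pixel's ray), 0 where there is no reading), "fx", "fy", "cx", "cy" (pixels), "xyz" and "orientation" of the camera in the world. Camera axes: x right, y down, z forward; pixel columns grow to the right and rows downward; lengths in m; the calibration is good to about 2 mm. A picture is of the moment at which its call begins.
- r.close_job(): hands the job in; it is judged then, once.
The state is a dict: "time": time; "joint_positions": joint angles; "joint_vel": joint speeds; "joint_torque": joint torques, N m; "ee_pos": TCP position; "eef_rot": TCP orientation; "ft_force": force on the tool from outside, world axes, zero at the start; "torque": the same for the moment, N m; "width": finger opening in m; "grip_force": force on a finger pad.
Only numpy, scipy, OpenCV 4.12 (cv2) and the standard library are available. Lean on these libraries where they do the work, as an engineer would, in place of code of your own. Each camera call takes 0.05 s, during which the arm holds its last target. There are 200 camera calls.

## Working session

There is one attempt and no reset: what is moved stays moved. The work goes in short steps, Python scripts to look and compute and a tool call to move; the robot and the scene stay as the last step left them, time stands still between calls to the robot, and variables do not carry over. Pictures are saved under pics/ and viewed, at most 10 in all, crops included, and the job is handed in when it is done.

Besides the shell and the picture viewer there is one more tool, called after ">>>" as name([rows], argument=value, ...), one row to a line, values as JSON. carry_out: Moves the arm, as the interface text tells. Its arguments: {"type":"object","properties":{"moves":{"type":"array","items":{"type":"array","items":{"type":"number"}}},"fingers":{"type":"number"},"force":{"type":"number"}},"required":["moves"]}

```bash
mkdir -p pics; cat > h.py <<'E'
import numpy as np, cv2
from scipy.spatial.transform import Rotation as R
from bench import read_state, viewer, r
def cam(n):
    c=viewer.camera(n); return c
def cloud(c):
    z=c["range_z"]; v,u=np.mgrid[:z.shape[0],:z.shape[1]]
    p=np.stack([(u-c["cx"])/c["fx"]*z,(v-c["cy"])/c["fy"]*z,z],-1)
    P=p@R.from_quat(c["orientation"]).as_matrix().T+np.array(c["xyz"])
    P[z==0]=np.nan
    return P
def save(c,f): cv2.imwrite("pics/"+f,c["pixels"][:,:,::-1])
E
python3 - <<'E'
from h import *
import pickle
d={}
for n in("scene","top"):
    c=cam(n); save(c,n+"1.png"); d[n]=c; print(n,c["xyz"],c["orientation"],c["fx"])
pickle.dump(d,open("d.pkl","wb"))
s=read_state(); print(s, r.finger_overhang)
E
```

```text
scene [ 1.09322308 -0.64874921  1.50573161] [ 0.9029845   0.32696774 -0.08757904 -0.26465262] 524.7273266850023
top [0.49989471 0.03946574 1.26965871] [-0.70173464  0.71164348 -0.01689638  0.02909581] 487.37544082468656
{'time': 0.1, 'joint_positions': array([-1.21762646,  0.33278132, -0.06470276,  1.46083402,  0.02160911,
        1.34989187, -0.08852078]), 'joint_vel': array([ 0.00054856, -0.00154438, -0.00064642, -0.00099757, -0.00069131,
       -0.00364662, -0.00084177]), 'joint_torque': array([ 2.22757524e-03, -6.24535632e+01,  2.53067783e-02, -3.90719533e+01,
       -6.13227510e-02,  3.64599517e-02,  5.98376960e-05]), 'ee_pos': array([0.22925514, 0.58109589, 0.23586171]), 'eef_rot': array([ 1.86780177e-01,  9.82401544e-01, -6.03725688e-04, -8.29679688e-05]), 'ft_force': array([-0.69950333,  0.46423901, -0.39053425]), 'torque': array([-0.02527202,  0.01285494,  0.00799497]), 'grip_force': 0.0, 'width': 0.08699374611485267} 0.014
```

View pics/scene1.png

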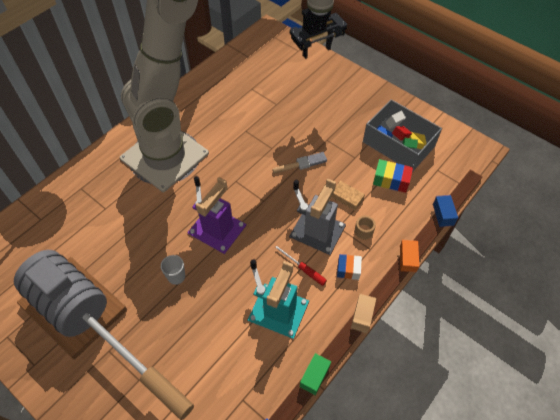

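View pics/top1.png

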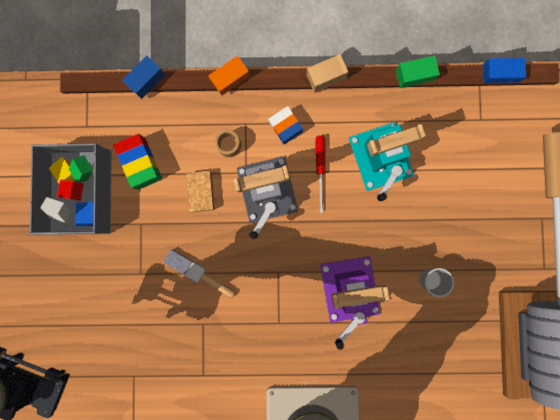

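The grey rest is at top-image (267,190): wooden bar (262,180), black knob (254,233), lever towards the robot. The purple (352,295) and turquoise (388,160) ones are look-alikes. Next I measure the bar, knob and housing.

```bash
python3 - <<'E'
from h import *
import pickle
d=pickle.load(open("d.pkl","rb")); c=d["top"]; P=cloud(c)
im=c["pixels"]; hsv=cv2.cvtColor(im,cv2.COLOR_RGB2HSV)
roi=np.zeros(im.shape[:2],bool); roi[145:245,230:305]=1
def rect(m,name):
    q=P[m]; b=cv2.minAreaRect((q[:,:2]*1000).astype(np.float32)); print(name,m.sum(),b,np.median(q[:,2]))
Z=P[...,2]
rect(roi&(Z>.195)&(Z<.24)&(P[...,0]>.55),"bar+stops"); rect(roi&(Z>.212)&(P[...,0]>.55),"stops")
rect(roi&(Z>.14)&(Z<.16)&(P[...,0]>.6),"housing top")
rect(roi&(Z>.004)&(Z<.015),"foot")
k=roi&(im.max(-1)<60)&(Z>.1); rect(k,"knob"); print(P[k].mean(0))
k=roi&(Z>.13)&(Z<.165)&(P[...,0]<.57);rect(k,"kn2"); print(np.c_[np.argwhere(k)[:,::-1],P[k]].round(3)[::4])
crop=cv2.resize(im[140:250,225:345],None,fx=6,fy=5.45,interpolation=cv2.INTER_CUBIC); cv2.imwrite("pics/crop1.png",crop[:,:,::-1])
E
```

```text
bar+stops 772 ((624.532470703125, 108.57904052734375), (30.069978713989258, 119.85462188720703), 12.714310646057129) 0.20563964088829512
stops 128 ((624.4707641601562, 108.57276153564453), (29.053239822387695, 119.80870056152344), 12.905481338500977) 0.21960359176981825
housing top 396 ((628.2730102539062, 109.4189453125), (72.95690155029297, 69.66539764404297), 13.232861518859863) 0.15080046476511144
foot 1448 ((605.7679443359375, 108.3630599975586), (193.6641845703125, 258.9826354980469), 89.0865249633789) 0.007525828794227807
knob 65 ((575.58544921875, 94.42655944824219), (38.4947395324707, 179.92938232421875), 70.30194091796875) 0.14744573699481833
[0.53045912 0.11418547 0.13633376]
kn2 49 ((502.3552551269531, 132.64041137695312), (15.834003448486328, 13.842671394348145), 89.10994720458984) 0.1487261628401222
[[2.51e+02 2.31e+02 5.09e-01 1.38e-01 1.49e-01]
 [2.55e+02 2.31e+02 5.09e-01 1.29e-01 1.49e-01]
 [2.53e+02 2.32e+02 5.07e-01 1.33e-01 1.49e-01]
 [2.50e+02 2.33e+02 5.05e-01 1.40e-01 1.49e-01]
 [2.54e+02 2.33e+02 5.05e-01 1.31e-01 1.48e-01]
 [2.50e+02 2.34e+02 5.02e-01 1.40e-01 1.49e-01]
 [2.54e+02 2.34e+02 5.02e-01 1.31e-01 1.49e-01]
 [2.50e+02 2.35e+02 5.00e-01 1.40e-01 1.50e-01]
 [2.54e+02 2.35e+02 5.00e-01 1.31e-01 1.49e-01]
 [2.50e+02 2.36e+02 4.98e-01 1.40e-01 1.48e-01]
 [2.54e+02 2.36e+02 4.98e-01 1.31e-01 1.47e-01]
 [2.52e+02 2.37e+02 4.96e-01 1.36e-01 1.51e-01]
 [2.56e+02 2.37e+02 4.95e-01 1.28e-01 1.32e-01]]
```

View pics/crop1.png

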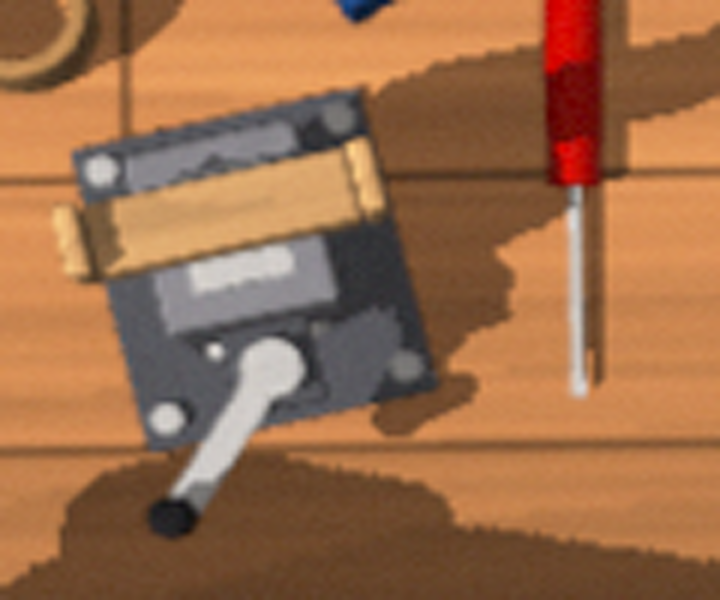

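The crop shows the bar centred on (235,210), the silver lever pivot at (272,365) and the knob at (172,517). The bar measures 30x120 mm and the housing top 0.151 m, which both match. The axis is at (0.6245, 0.1086) with yaw 12.8°, and the knob is 74 mm from the pin at joint ≈0.12. Now I set out.

>>> carry_out([
  [0,0,-0.25,0,0,1],
  [0,0,-0.25,0,0,1],
  [0,0,-0.25,0,0,1],
  [0,0,-0.25,0,0,1],
  [0,0,-0.25,0,0,1],
  [0,0,-0.25,0,0,1],
  [0,0,-0.25,0,0,0.96],
  [-1,0.54,0,0,0,0],
  [-1,0.54,0,0,0,0],
  [-1,0.54,0,0,0,0],
  [-1,0.54,0,0,0,0],
  [-1,0.54,0,0,0,0],
  [-1,0.54,0,0,0,0],
  [-1,0.54,0,0,0,0],
  [-1,0.54,0,0,0,0],
  [-1,0.54,0,0,0,0],
  [-1,0.54,0,0,0,0],
  [-1,0.54,0,0,0,0],
  [-1,0.54,0,0,0,0],
  [-1,0.54,0,0,0,0],
], fingers=60)

```text
time: 2.6
ee_pos: [0.619, 0.1354, 0.3062]
eef_rot: [0.624, 0.782, -0.0, -0.0]
ft_force: [0.2, 0.4, -0.5]
width: 0.0601
grip_force: 0.0
```

```bash
cat >> h.py <<'E'
def plan(x,y,z,yaw):
    "shift in tool units (in the final frame) and tool-z turn to tool-y at yaw deg"
    s=read_state(); M=R.from_quat(s["eef_rot"]).as_matrix()
    a=np.deg2rad(yaw); T=np.array([[-np.sin(a),np.cos(a),0],[np.cos(a),np.sin(a),0],[0,0,-1]]).T
    print("t",s["time"],"pos",s["ee_pos"].round(4),"F",s["ft_force"].round(2),"w",s["width"],s["grip_force"],
      "units",(T.T@(np.array([x,y,z])-s["ee_pos"])/.04).round(3),"turn",(R.from_matrix(M.T@T).as_rotvec(degrees=True)/8).round(3))
E
python3 - <<'E'
from h import *
c=cam("wrist"); save(c,"w1.png"); P=cloud(c); Z=P[...,2]
m=(Z>.195)&(Z<.24)&(np.hypot(P[...,0]-.6245,P[...,1]-.1086)<.09)
q=P[m]
if len(q): print(m.sum(),cv2.minAreaRect((q[:,:2]*1000).astype(np.float32)))
plan(.6245,.1086,.186,12.8)
E
```

```text
4734 ((623.4991455078125, 113.47819519042969), (30.001840591430664, 113.1596908569336), 12.869342803955078)
t 2.65 pos [0.6216 0.1288 0.3057] F [-1.39 -4.47 -1.84] w 0.05979488126454918 0.0 units [-0.507 -0.042  2.993] turn [-0.002  0.027 -0.047]
```

View pics/w1.png

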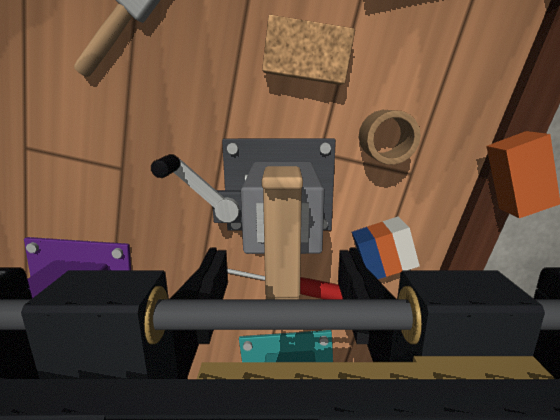

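The wrist view shows the bar (282,230) centred between the fingertips (~212 and ~355). The knob is at (165,166) and the pivot at (228,210). I go down part way and let the arm settle.

>>> carry_out([
  [-0.25,0,0.5,0,0,0],
  [-0.25,0,0.5,0,0,0],
  [0,0,0.5,0,0,0],
  [0,0,0.4,0,0,0],
  [0,0,0,0,0,0],
  [0,0,0,0,0,0],
  [0,0,0,0,0,0],
])

```text
time: 3.52
ee_pos: [0.6231, 0.1171, 0.2314]
eef_rot: [0.624, 0.781, 0.001, 0.0]
ft_force: [-0.1, -0.8, -0.2]
width: 0.0599
grip_force: 0.0
```

```bash
python3 - <<'E'
from h import *
plan(.6240,.1086,.187,12.8)
E
```

```text
t 3.525 pos [0.6231 0.1171 0.2314] F [-0.09 -0.81 -0.19] w 0.05990694287404789 0.0 units [-0.211 -0.026  1.111] turn [ 0.01  -0.001 -0.001]
```

>>> carry_out([
  [-0.1,-0.02,0.4,0,0,0],
  [-0.1,0,0.4,0,0,0],
  [0,0,0.3,0,0,0],
  [0,0,0,0,0,0],
  [0,0,0,0,0,0],
])

```text
time: 4.15
ee_pos: [0.6239, 0.1092, 0.1868]
eef_rot: [0.624, 0.782, 0.0, 0.0]
ft_force: [-0.7, 0.2, 0.9]
width: 0.0598
grip_force: 0.0
```

>>> carry_out([
  [0,0,0,0,0,0],
  [0,0,0,0,0,0],
  [0,0,0,0,0,0],
  [0,0,0,0,0,0],
  [0,0,0,0,0,0],
  [0,0,0,0,0,0],
], fingers=20, force=40)

```text
time: 4.9
ee_pos: [0.6246, 0.1092, 0.1867]
eef_rot: [0.624, 0.782, 0.001, 0.001]
ft_force: [4.8, 0.5, -1.9]
width: 0.0297
grip_force: 40.0
```

>>> carry_out([
  [0,0,-0.05,0,0,0],
  [0,0,-0.05,0,0,0],
  [0,0,-0.05,0,0,0],
  [0,0,0,0,0,0],
  [0,0,0,0,0,0],
], fingers=20, force=52)

```text
time: 5.52
ee_pos: [0.6246, 0.1092, 0.1925]
eef_rot: [0.624, 0.782, 0.001, 0.001]
ft_force: [6.5, 1.8, -3.7]
width: 0.0293
grip_force: 52.0
```

>>> carry_out([
  [0,0,-0.05,0,0,0],
  [0,0,0,0,0,0],
])

```text
time: 5.78
ee_pos: [0.6246, 0.1092, 0.1945]
eef_rot: [0.624, 0.782, 0.001, 0.001]
ft_force: [6.6, 0.7, -4.7]
width: 0.03
grip_force: 52.0
```

>>> carry_out([
  [0,0,-0.05,0,0,0],
  [0,0,0,0,0,0],
])

```text
time: 6.02
ee_pos: [0.6245, 0.1092, 0.1965]
eef_rot: [0.624, 0.782, 0.001, 0.001]
ft_force: [6.7, 0.7, -3.8]
width: 0.0298
grip_force: 52.0
```

>>> carry_out([
  [0,0,-0.05,0,0,0],
  [0,0,0,0,0,0],
])

```text
time: 6.28
ee_pos: [0.6245, 0.1092, 0.1984]
eef_rot: [0.624, 0.782, 0.001, 0.001]
ft_force: [6.1, 1.3, -4.3]
width: 0.0293
grip_force: 52.0
```

>>> carry_out([
  [0,0,-0.05,0,0,0],
  [0,0,0,0,0,0],
])

```text
time: 6.52
ee_pos: [0.6246, 0.1092, 0.2004]
eef_rot: [0.624, 0.782, 0.001, 0.001]
ft_force: [6.5, 1.3, -3.4]
width: 0.0296
grip_force: 52.0
```

>>> carry_out([
  [0,0,-0.05,0,0,0],
  [0,0,0,0,0,0],
])

```text
time: 6.78
ee_pos: [0.6245, 0.1092, 0.2024]
eef_rot: [0.624, 0.782, 0.001, 0.001]
ft_force: [7.1, 1.3, -4.5]
width: 0.0292
grip_force: 52.0
```

>>> carry_out([
  [0,0,-0.05,0,0,0],
  [0,0,0,0,0,0],
])

```text
time: 7.02
ee_pos: [0.6245, 0.1092, 0.2038]
eef_rot: [0.624, 0.782, 0.0, 0.001]
ft_force: [8.0, 1.8, -8.5]
width: 0.0299
grip_force: 52.0
```

>>> carry_out([
  [0,0,-0.05,0,0,0],
  [0,0,0,0,0,0],
])

```text
time: 7.28
ee_pos: [0.6245, 0.1092, 0.2056]
eef_rot: [0.624, 0.782, 0.0, 0.001]
ft_force: [8.5, 1.4, -10.2]
width: 0.03
grip_force: 52.0
```

>>> carry_out([
  [0,0,-0.025,0,0,0],
  [0,0,0,0,0,0],
])

```text
time: 7.52
ee_pos: [0.6245, 0.1092, 0.2064]
eef_rot: [0.624, 0.782, 0.0, 0.001]
ft_force: [9.6, 1.8, -11.1]
width: 0.0295
grip_force: 52.0
```

>>> carry_out([
  [0,0,-0.025,0,0,0],
  [0,0,0,0,0,0],
])

```text
time: 7.78
ee_pos: [0.6245, 0.1092, 0.2074]
eef_rot: [0.624, 0.782, 0.0, 0.001]
ft_force: [9.8, 1.4, -11.0]
width: 0.0297
grip_force: 52.0
```

>>> carry_out([
  [0,0,-0.025,0,0,0],
  [0,0,0,0,0,0],
])

```text
time: 8.02
ee_pos: [0.6245, 0.1092, 0.2088]
eef_rot: [0.624, 0.782, 0.0, 0.001]
ft_force: [8.9, 1.4, -8.4]
width: 0.0296
grip_force: 52.0
```

>>> carry_out([
  [0,0,-0.025,0,0,0],
  [0,0,0,0,0,0],
])

```text
time: 8.28
ee_pos: [0.6245, 0.1092, 0.2098]
eef_rot: [0.624, 0.782, 0.0, 0.001]
ft_force: [8.4, 0.7, -9.1]
width: 0.0297
grip_force: 52.0
```

>>> carry_out([
  [0,0,-0.025,0,0,0],
  [0,0,0,0,0,0],
])

```text
time: 8.52
ee_pos: [0.6245, 0.1092, 0.2111]
eef_rot: [0.624, 0.782, 0.001, 0.001]
ft_force: [7.9, 2.0, -5.7]
width: 0.0298
grip_force: 52.0
```

>>> carry_out([
  [0,0,-0.025,0,0,0],
  [0,0,0,0,0,0],
])

```text
time: 8.78
ee_pos: [0.6246, 0.1092, 0.2122]
eef_rot: [0.624, 0.782, 0.001, 0.001]
ft_force: [7.4, 0.7, -5.3]
width: 0.0297
grip_force: 52.0
```

Click 1 is done at z≈0.2105. Clicks 2–4 should come at about 0.2225, 0.2345 and 0.2465. I check each peak and drop on the way.

>>> carry_out([
  [0,0,-0.05,0,0,0],
  [0,0,-0.05,0,0,0],
  [0,0,-0.05,0,0,0],
  [0,0,0,0,0,0],
])

```text
time: 9.28
ee_pos: [0.6245, 0.1092, 0.2175]
eef_rot: [0.624, 0.782, 0.0, 0.001]
ft_force: [9.2, 0.7, -9.0]
width: 0.0292
grip_force: 52.0
```

>>> carry_out([
  [0,0,-0.05,0,0,0],
  [0,0,-0.05,0,0,0],
  [0,0,-0.03,0,0,0],
  [0,0,0,0,0,0],
])

```text
time: 9.78
ee_pos: [0.6245, 0.1092, 0.2233]
eef_rot: [0.624, 0.782, 0.001, 0.001]
ft_force: [7.8, 1.4, -6.5]
width: 0.0296
grip_force: 52.0
```

>>> carry_out([
  [0,0,-0.05,0,0,0],
  [0,0,-0.05,0,0,0],
  [0,0,-0.05,0,0,0],
  [0,0,0,0,0,0],
])

```text
time: 10.28
ee_pos: [0.6245, 0.1092, 0.2287]
eef_rot: [0.624, 0.782, 0.0, 0.001]
ft_force: [9.6, 1.3, -9.8]
width: 0.0296
grip_force: 52.0
```

>>> carry_out([
  [0,0,-0.05,0,0,0],
  [0,0,-0.05,0,0,0],
  [0,0,-0.05,0,0,0],
  [0,0,0,0,0,0],
])

```text
time: 10.78
ee_pos: [0.6245, 0.1092, 0.2353]
eef_rot: [0.624, 0.782, 0.001, 0.001]
ft_force: [7.6, 1.4, -6.8]
width: 0.0296
grip_force: 52.0
```

>>> carry_out([
  [0,0,-0.05,0,0,0],
  [0,0,-0.05,0,0,0],
  [0,0,-0.05,0,0,0],
  [0,0,0,0,0,0],
])

```text
time: 11.28
ee_pos: [0.6245, 0.1092, 0.2407]
eef_rot: [0.624, 0.782, 0.0, 0.001]
ft_force: [9.5, 1.7, -9.0]
width: 0.0294
grip_force: 52.0
```

>>> carry_out([
  [0,0,-0.05,0,0,0],
  [0,0,-0.05,0,0,0],
  [0,0,-0.05,0,0,0],
  [0,0,0,0,0,0],
  [0,0,0,0,0,0],
])

```text
time: 11.9
ee_pos: [0.6245, 0.1092, 0.2473]
eef_rot: [0.624, 0.782, 0.001, 0.001]
ft_force: [7.4, 1.2, -6.1]
width: 0.0297
grip_force: 52.0
```

>>> carry_out([
  [0,0,-0.04,0,0,0],
  [0,0,0,0,0,0],
])

```text
time: 12.15
ee_pos: [0.6245, 0.1092, 0.2491]
eef_rot: [0.624, 0.782, 0.001, 0.001]
ft_force: [6.8, 2.5, -5.2]
width: 0.0295
grip_force: 52.0
```

Four clicks. Now lowering gently until the pawl carries it.

>>> carry_out([
  [0,0,0.03,0,0,0],
  [0,0,0,0,0,0],
])

```text
time: 12.4
ee_pos: [0.6245, 0.1092, 0.2479]
eef_rot: [0.624, 0.782, 0.001, 0.001]
ft_force: [6.4, 0.9, -5.0]
width: 0.0298
grip_force: 52.0
```

>>> carry_out([
  [0,0,0.025,0,0,0],
  [0,0,0,0,0,0],
])

```text
time: 12.65
ee_pos: [0.6245, 0.1092, 0.247]
eef_rot: [0.624, 0.781, 0.001, 0.001]
ft_force: [6.6, 1.6, -3.9]
width: 0.0295
grip_force: 52.0
```

>>> carry_out([
  [0,0,0.02,0,0,0],
  [0,0,0,0,0,0],
])

```text
time: 12.9
ee_pos: [0.6245, 0.1092, 0.2462]
eef_rot: [0.624, 0.781, 0.001, 0.001]
ft_force: [6.6, 0.8, -2.8]
width: 0.0294
grip_force: 52.0
```

>>> carry_out([
  [0,0,0.02,0,0,0],
  [0,0,0,0,0,0],
])

```text
time: 13.15
ee_pos: [0.6245, 0.1092, 0.2454]
eef_rot: [0.624, 0.782, 0.001, 0.001]
ft_force: [6.7, 1.3, -3.5]
width: 0.0296
grip_force: 52.0
```

>>> carry_out([
  [0,0,0.02,0,0,0],
  [0,0,0,0,0,0],
])

```text
time: 13.4
ee_pos: [0.6245, 0.1092, 0.2452]
eef_rot: [0.624, 0.782, 0.001, 0.001]
ft_force: [6.2, 1.3, 0.8]
width: 0.0299
grip_force: 52.0
```

>>> carry_out([
  [0,0,0.02,0,0,0],
  [0,0,0,0,0,0],
])

```text
time: 13.65
ee_pos: [0.6245, 0.1092, 0.2451]
eef_rot: [0.624, 0.782, 0.001, 0.001]
ft_force: [4.4, 0.4, 4.9]
width: 0.0295
grip_force: 52.0
```

The pawl carries it: z stopped at 0.2451 and the force turned positive. I ease off and release.

>>> carry_out([
  [0,0,-0.02,0,0,0],
  [0,0,0,0,0,0],
])

```text
time: 13.9
ee_pos: [0.6245, 0.1092, 0.2452]
eef_rot: [0.624, 0.782, 0.001, 0.001]
ft_force: [6.1, 0.9, 1.7]
width: 0.0298
grip_force: 52.0
```

>>> carry_out([
  [0,0,0,0,0,0],
  [0,0,0,0,0,0],
  [0,0,0,0,0,0],
  [0,0,0,0,0,0],
  [0,0,-0.4,0,0,0],
  [0,0,-0.8,0,0,0],
  [0,0,-0.8,0,0,0],
  [0,0,0,0,0,0],
  [0,0,0,0,0,0],
], fingers=60)

```text
time: 15.02
ee_pos: [0.6236, 0.109, 0.3248]
eef_rot: [0.624, 0.781, 0.0, -0.0]
ft_force: [0.1, 0.2, -0.7]
width: 0.06
grip_force: 0.0
```

```bash
python3 - <<'E'
from h import *
c=cam("top"); P=cloud(c);Z=P[...,2]
m=(Z>.12)&(Z<.165)&(np.hypot(P[...,0]-.5024,P[...,1]-.1326)<.03)
if m.sum(): print("knob",m.sum(),np.median(P[m],0), P[m].min(0),P[m].max(0))
c=cam("wrist"); save(c,"w2.png"); P=cloud(c);Z=P[...,2]
m=(Z>.2)&(Z<.285)&(np.hypot(P[...,0]-.6245,P[...,1]-.1086)<.07); 
print("bar",m.sum(),np.percentile(P[m][:,2],[5,50,95]))
m=(c["pixels"].max(-1)<60)&(Z>.1)&(Z<.165)&(np.hypot(P[...,0]-.5024,P[...,1]-.1326)<.03)
print("knob",m.sum(),P[m].min(0),P[m].max(0))
plan(.6245,.1086,.33,12.8)
E
```

```text
bar 7123 [0.26134303 0.26320969 0.27791261]
knob 433 [0.49368517 0.12664519 0.11107776] [0.51077165 0.14394902 0.15065232]
t 15.125 pos [0.6234 0.109  0.3239] F [ 0.2  -0.21 -0.53] w 0.06008670777573043 0.0 units [-0.017  0.025 -0.151] turn [-0.01  -0.001 -0.001]
```

View pics/w2.png

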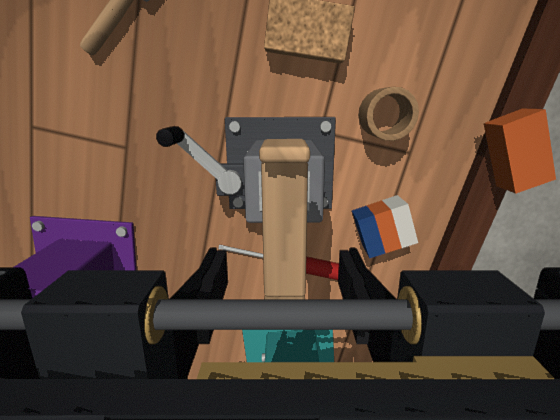

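The wrist view shows the column raised and free of the gripper: bar top 0.263 m, so the lift is 58 mm. The knob at (170,136) is untouched, at world (0.502,0.134). Plan: close the fingers, turn the tool so its y axis follows the knob's path, and sweep about the pin.

>>> carry_out([
  [0,0,0,0,0,1],
  [0,0,0,0,0,1],
  [0,0,0,0,0,1],
  [0,0,0,0,0,1],
  [0,0,0,0,0,1],
  [0,0,0,0,0,1],
  [0,0,0,0,0,1],
  [0,0,0,0,0,1],
  [0,0,0,0,0,1],
  [0,0,0,0,0,1],
  [0,0,0,0,0,1],
  [0,0,0,0,0,1],
  [0,0,0,0,0,1],
  [0,0,0,0,0,1],
  [0,0,0,0,0,1],
  [0,0,0,0,0,1],
  [0,0,0,0,0,0.75],
  [0,0,0,0,0,0],
], fingers=0, force=20)

```text
time: 17.38
ee_pos: [0.6234, 0.1091, 0.324]
eef_rot: [0.963, -0.269, -0.001, 0.0]
ft_force: [0.7, 0.5, -0.1]
width: 0.0006
grip_force: 0.0
```

```bash
python3 - <<'E'
from h import *
plan(.520,.164,.134,-121.1); print(read_state()["joint_positions"].round(2))
E
```

```text
t 17.375 pos [0.6234 0.1091 0.324 ] F [ 0.75  0.47 -0.05] w 0.00057702560525373 0.0 units [-2.924  0.16   4.75 ] turn [ 0.007  0.005 -0.009]
[-0.84  0.4   0.84  1.33 -0.29  1.54 -2.15]
```

>>> carry_out([
  [-0.5,0,0,0,0,0],
  [-0.6,0.04,0,0,0,0],
  [-0.6,0.04,0,0,0,0],
  [-0.6,0.04,0,0,0,0],
  [-0.6,0.04,0,0,0,0],
  [0,0,0.5,0,0,0],
  [0,0,0.7,0,0,0],
  [0,0,0.7,0,0,0],
  [0,0,0.7,0,0,0],
  [0,0,0.6,0,0,0],
  [0,0,0.3,0,0,0],
  [0,0,0,0,0,0],
  [0,0,0,0,0,0],
])

```text
time: 19.0
ee_pos: [0.5217, 0.1637, 0.1856]
eef_rot: [0.963, -0.269, 0.0, -0.0]
ft_force: [0.4, 0.5, 0.2]
width: 0.0
grip_force: 0.0
```

```bash
python3 - <<'E'
from h import *
c=cam("wrist"); save(c,"w3.png")
plan(.520,.164,.134,-121.1); print(read_state()["joint_positions"].round(2))
E
```

```text
t 19.05 pos [0.5218 0.1638 0.1857] F [-0.08  0.01  0.42] w 0.000666402940060918 0.0 units [-0.041  0.017  1.293] turn [-0.01  -0.005 -0.011]
[-1.09  0.24  0.81  1.78 -0.18  1.21 -2.34]
```

View pics/w3.png

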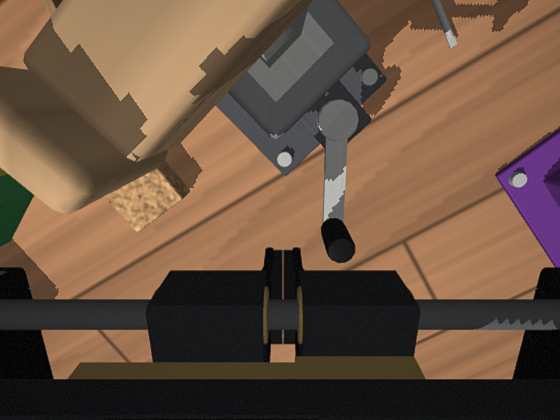

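The fingers are closed (283,250), the knob is at (338,240) just on the +y tool side, and the way down is clear. The raised bar looms close to the camera at top left, so I check the camera's clearance before descending.

```bash
python3 - <<'E'
from h import *
c=cam("wrist"); s=read_state(); M=R.from_quat(s["eef_rot"]).as_matrix()
print(c["xyz"], M.T@(c["xyz"]-s["ee_pos"])); P=cloud(c); print(np.nanpercentile(P[60:180,30:200].reshape(-1,3),[5,50,95],axis=0))
a=np.deg2rad(12.8); D=c["xyz"][:2]-np.array([.6245,.1086]); print("stand frame",D@[np.cos(a),np.sin(a)],D@[-np.sin(a),np.cos(a)])
E
```

```text
[0.59385507 0.12036015 0.33360805] [ 0.08432636 -0.00043105 -0.14793663]
[[5.98471911e-01 1.36412616e-01 3.59558568e-04]
 [6.08055879e-01 1.54704926e-01 2.63272869e-01]
 [6.20491863e-01 2.31413564e-01 2.77390980e-01]]
stand frame -0.02727793630744384 0.01825723822779287
```

The camera sits 84 mm towards the bar and 148 mm above the TCP. If I push high on the knob (TCP z 0.147, 16 mm overlap), it stays 17 mm above the end stops. I go down there and sweep the first part.

>>> carry_out([
  [-0.04,0.02,0.4,0,0,0],
  [0,0,0.4,0,0,0],
  [0,0,0.17,0,0,0],
  [0,0,0,0,0,0],
  [-0.056,0.133,0,0,0,-0.5],
  [-0.056,0.133,0,0,0,-0.5],
  [-0.056,0.133,0,0,0,-0.5],
  [-0.056,0.133,0,0,0,-0.5],
  [-0.056,0.133,0,0,0,-0.5],
  [-0.056,0.133,0,0,0,-0.5],
  [0,0,0,0,0,0],
])

```text
time: 20.48
ee_pos: [0.4957, 0.139, 0.1464]
eef_rot: [0.998, -0.063, 0.0, -0.0]
ft_force: [0.5, -1.0, 0.5]
width: 0.0004
grip_force: 0.0
```

```bash
cat >> h.py <<'E'
def rel(tag=""):
    s=read_state(); M=R.from_quat(s["eef_rot"]).as_matrix(); v=s["ee_pos"]-np.array([.566,.0953,0])
    print("t",s["time"],"tool-frame rel pin",(M.T@v)[:2].round(4),"z",s["ee_pos"][2],"toolx stand deg",np.rad2deg(np.arctan2(M[1,0],M[0,0]))-12.8,"F tool",(M.T@s["ft_force"]).round(1),s["joint_positions"].round(2))
    c=cam("top"); P=cloud(c);Z=P[...,2]
    m=(c["pixels"].max(-1)<60)&(Z>.135)&(Z<.153)&(abs(np.hypot(P[...,0]-.566,P[...,1]-.0953)-.075)<.015)
    print("dark at knob height",m.sum(),np.median(P[m],0) if m.sum() else "")
E
python3 -c "
from h import *
rel()"
```

```text
t 20.475 tool-frame rel pin [-0.0751 -0.0346] z 0.14642093495683017 toolx stand deg -20.056312378951677 F tool [ 0.6  0.9 -0.5] [-1.04  0.19  0.75  1.9  -0.14  1.11 -1.93]
dark at knob height 1 [0.62212926 0.07219855 0.14353279]
```

>>> carry_out([
  [-0.056,0.133,0,0,0,-0.5],
  [-0.056,0.133,0,0,0,-0.5],
  [-0.056,0.133,0,0,0,-0.5],
  [-0.056,0.133,0,0,0,-0.5],
  [-0.056,0.133,0,0,0,-0.5],
  [-0.056,0.133,0,0,0,-0.5],
  [-0.056,0.133,0,0,0,-0.5],
  [-0.056,0.133,0,0,0,-0.5],
  [-0.056,0.133,0,0,0,-0.5],
  [-0.056,0.133,0,0,0,-0.5],
])

```text
time: 21.78
ee_pos: [0.484, 0.0842, 0.1462]
eef_rot: [0.959, 0.283, 0.0, -0.0]
ft_force: [-0.9, 2.2, -0.2]
width: 0.0004
grip_force: 0.9
```

```bash
python3 -c "
from h import *
rel(); save(cam('wrist'),'w4.png')"
```

```text
t 21.775 tool-frame rel pin [-0.0747 -0.0352] z 0.14621587734188812 toolx stand deg 20.05059072268355 F tool [ 0.4 -2.4  0.2] [-0.93  0.12  0.72  1.95 -0.09  1.1  -1.18]
dark at knob height 1 [0.62204351 0.07217558 0.14432278]
```

View pics/w4.png

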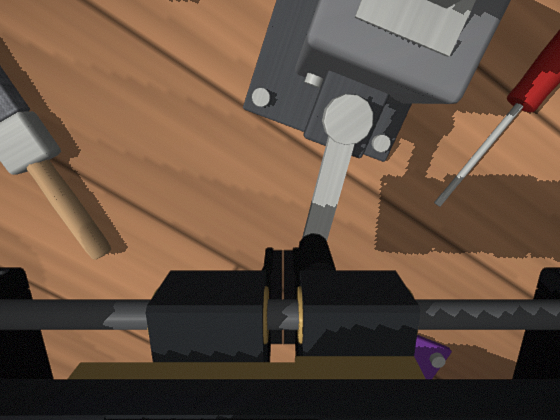

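The knob (315,245) rests against the fingers and moves with them at 2.4 N. I continue, then feel for the stop.

>>> carry_out([
  [-0.056,0.133,0,0,0,-0.5],
  [-0.056,0.133,0,0,0,-0.5],
  [-0.056,0.133,0,0,0,-0.5],
  [-0.056,0.133,0,0,0,-0.5],
  [-0.056,0.133,0,0,0,-0.5],
  [-0.056,0.133,0,0,0,-0.5],
  [-0.056,0.133,0,0,0,-0.5],
  [-0.056,0.133,0,0,0,-0.5],
  [0,0,0,0,0,0],
])

```text
time: 23.0
ee_pos: [0.5024, 0.042, 0.1459]
eef_rot: [0.845, 0.534, -0.0, 0.0]
ft_force: [0.5, 0.2, -0.2]
width: 0.0
grip_force: 0.0
```

>>> carry_out([
  [-0.028,0.066,0,0,0,-0.25],
  [-0.028,0.066,0,0,0,-0.25],
  [0,0,0,0,0,0],
])

```text
time: 23.38
ee_pos: [0.506, 0.038, 0.1459]
eef_rot: [0.826, 0.564, -0.0, -0.0]
ft_force: [-0.0, -0.3, -0.0]
width: 0.0003
grip_force: 0.5
```

>>> carry_out([
  [-0.028,0.066,0,0,0,-0.25],
  [0,0,0,0,0,0],
])

```text
time: 23.62
ee_pos: [0.508, 0.0359, 0.1459]
eef_rot: [0.816, 0.578, -0.0, -0.0]
ft_force: [-1.7, -0.6, -0.7]
width: 0.0001
grip_force: 0.6
```

>>> carry_out([
  [-0.028,0.066,0,0,0,-0.25],
  [0,0,0,0,0,0],
])

```text
time: 23.88
ee_pos: [0.5102, 0.0339, 0.1458]
eef_rot: [0.806, 0.592, -0.0, 0.0]
ft_force: [-0.8, -0.1, 0.7]
width: 0.0002
grip_force: 0.6
```

```bash
python3 -c "
from h import *
rel()"
```

```text
t 23.875 tool-frame rel pin [-0.0752 -0.035 ] z 0.14584715836080842 toolx stand deg 59.86725217696454 F tool [-0.3 -0.8 -0.7] [-0.79  0.17  0.7   1.9  -0.12  1.11 -0.34]
dark at knob height 0
```

>>> carry_out([
  [-0.028,0.066,0,0,0,-0.25],
  [0,0,0,0,0,0],
])

```text
time: 24.18
ee_pos: [0.5124, 0.032, 0.1459]
eef_rot: [0.795, 0.607, -0.0, 0.0]
ft_force: [-2.4, -0.6, 0.1]
width: 0.0003
grip_force: 0.6
```

>>> carry_out([
  [-0.028,0.066,0,0,0,-0.25],
  [0,0,0,0,0,0],
])

```text
time: 24.42
ee_pos: [0.5143, 0.0304, 0.1458]
eef_rot: [0.784, 0.62, -0.0, -0.0]
ft_force: [-3.6, -0.2, 2.2]
width: 0.0007
grip_force: 2.2
```

```bash
python3 -c "
from h import *
rel(); save(cam('wrist'),'w5.png')"
```

```text
t 24.425 tool-frame rel pin [-0.075  -0.0356] z 0.1458054632942636 toolx stand deg 63.902319192372644 F tool [-1.1 -3.4 -2.2] [-0.77  0.18  0.69  1.89 -0.13  1.11 -0.26]
dark at knob height 1 [0.62189851 0.07213676 0.14565861]
```

View pics/w5.png

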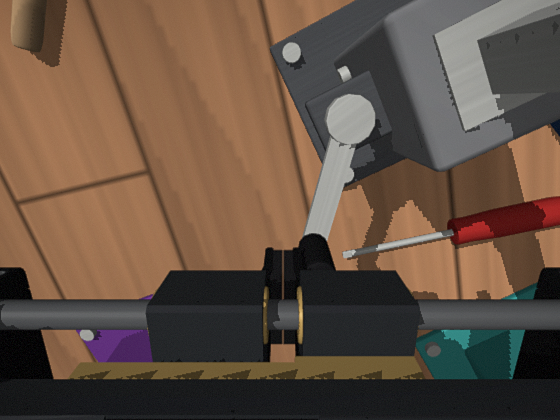

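The lever lies against the stop pin at (348,172) and the force is starting to rise. I push a little more to confirm.

>>> carry_out([
  [-0.014,0.033,0,0,0,-0.12],
  [0,0,0,0,0,0],
])

```text
time: 24.78
ee_pos: [0.5145, 0.0302, 0.1457]
eef_rot: [0.779, 0.627, -0.001, -0.001]
ft_force: [-11.1, 2.3, 7.4]
width: 0.0003
grip_force: 5.5
```

>>> carry_out([
  [-0.014,0.033,0,0,0,-0.12],
  [0,0,0,0,0,0],
])

```text
time: 25.02
ee_pos: [0.5147, 0.0299, 0.1456]
eef_rot: [0.773, 0.634, -0.002, -0.002]
ft_force: [-17.1, 4.6, 12.4]
width: 0.0006
grip_force: 8.6
```

```bash
python3 -c "
from h import *
rel()"
```

```text
t 25.025 tool-frame rel pin [-0.0741 -0.0383] z 0.14560097941112918 toolx stand deg 65.91684180334505 F tool [  1.2 -17.8 -12.3] [-0.76  0.19  0.69  1.89 -0.14  1.11 -0.22]
dark at knob height 1 [0.62219965 0.0722174  0.14288427]
```

Firm at the stop. I back off, rise and check.

>>> carry_out([
  [0,-0.1,0,0,0,0],
  [0,-0.3,0,0,0,0],
  [0,-0.3,0,0,0,0],
  [0,0,-0.5,0,0,0],
  [0,0,-0.8,0,0,0],
  [0,0,-0.8,0,0,0],
  [0,0,-0.8,0,0,0],
  [0,0,-0.8,0,0,0],
  [0,-0.8,-0.6,0,0,0],
  [0,-0.9,-0.3,0,0,0],
  [0,-0.9,0,0,0,0],
  [0,-0.9,0,0,0,0],
  [0,0,0,0,0,0],
  [0,0,0,0,0,0],
])

```text
time: 26.82
ee_pos: [0.3526, 0.0612, 0.33]
eef_rot: [0.773, 0.634, 0.001, 0.0]
ft_force: [0.0, 0.5, 1.2]
width: 0.0004
grip_force: 0.0
```

```bash
python3 - <<'E'
from h import *
print(read_state()["ee_pos"])
c=cam("top"); save(c,"top2.png"); P=cloud(c);Z=P[...,2]
m=(c["pixels"].max(-1)<70)&(Z>.138)&(Z<.155)&(np.hypot(P[...,0]-.566,P[...,1]-.0953)<.1)
print(m.sum(),P[m].min(0),P[m].max(0))
k=(P[m].min(0)+P[m].max(0))[:2]/2-[.566,.0953]
print("deg from stand -x to -y",np.rad2deg(np.arctan2(k[1],k[0]))%360-192.8, np.hypot(*k))
m=(Z>.255)&(Z<.285)&(np.hypot(P[...,0]-.6245,P[...,1]-.1086)<.07); print("bar",m.sum(),np.median(P[m],0))
E
```

```text
[0.3526246  0.06120674 0.33001876]
46 [0.5239827  0.02258901 0.14346581] [0.62612605 0.07426846 0.15335249]
deg from stand -x to -y 88.1334640480523 0.04773779796382413
bar 856 [0.62395399 0.10818355 0.26424438]
```

View pics/top2.png

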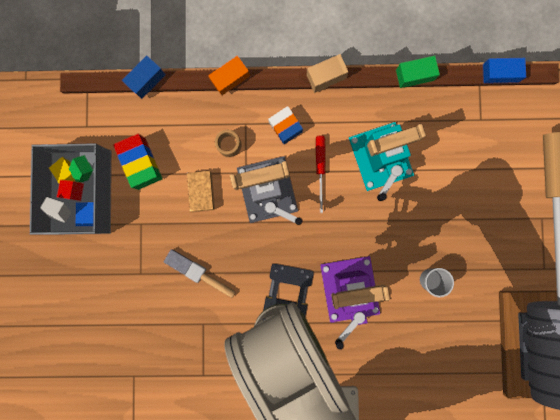

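The top view shows the lever swung across, with its knob at (298,221). The bar is up and everything else is in place. I recompute the angle without the outlier and hand in if it is at the stop.

```bash
python3 - <<'E'
from h import *
P=cloud(c:=cam("top"));Z=P[...,2]
m=(c["pixels"].max(-1)<70)&(Z>.138)&(Z<.155)&(np.hypot(P[...,0]-.566,P[...,1]-.0953)<.1)&(P[...,0]<.56)
k=(P[m].min(0)+P[m].max(0))[:2]/2-[.566,.0953]
a=np.rad2deg(np.arctan2(k[1],k[0]))%360-192.8; print(m.sum(),a,np.hypot(*k))
if a>46: print(r.close_job())
E
```

```text
36 49.128666506173715 0.07462875538617421
the job is handed in; nothing more can be done
None
```

The job is done and handed in: the column rests on the pawl after exactly four clicks. The lock lever is at its other stop (49° measured, 50° nominal), and the final picture shows nothing else on the bench moved.

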